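# Used ink pad through the flap of the collection box

### The arm

A 6-joint arm with a two-finger parallel gripper is mounted at the origin on a cart in front of the work surface, level with it; the furniture and walls round the work are solid. World frame = base frame: x ahead of the robot, y to its left, z up, the work surface at z = 0. Lengths are in m, angles in rad, forces in N, time in s.
With the tool pointing down it reaches from about 0.25 to 0.775 m from the base axis. Payload 8.9 kg.
Tool frame: the origin (TCP) lies midway between the tips of the shut fingers; the grasp point (between the pads) lies 19 mm behind it; z points along the fingers, y is the line along which they close (so a half turn about z gives the same grasp; the last joint's range is limited). The gripper opens to 85 mm and grips with 20 to 120 N. Pads are 22 mm wide; open, the fingers measure 114 mm over their backs; the gripper's body (76 mm by 85 mm) begins 54 mm behind the grasp point. The pads swing forward as they close: fully open they stand 13 mm farther back than shut.
Start: joints at [1.055, 0.291, -0.153, 1.127, 0, 1.431], TCP at [0.193, 0.488, 0.231] pointing down, gripper open.
Joint ranges: [-2.52, 2.52], [-0.91, 1.74], [-1.3, 1.37], [-1.96, 2.02], [-1.52, 1.47], [-3.14, 3.14]. Speed limits (rad/s): [2.22, 2.22, 2.79, 3.14, 3.14, 3.14].

### API

Orientations are given as a rotation vector (axis times angle).
In Python, from cell import robot gives the robot as it stands.
- The arm moves only by the tool carry_out, never from a script. Its argument "increments" is a list of rows, each a list of 7 numbers: the opening, from -1 (shut) to 1 (fully open), then the shift along the tool's x, y, z each as a share of 0.025 m, from -1 to 1, then the turn, a rotation vector about the tool's x, y, z each as a share of 0.12 rad, from -1 to 1. A call has exactly 5 rows; each row shifts and turns the commanded pose from where the row before left it, along the tool's axes as they then stand; what a row does not reach is not made up. A row lasts 1/10 s, in which the tool goes at most 50 mm and 8.59 degrees, less where a joint would pass 70% of its speed; a pose out of reach is approached as far as the arm can. A call with a number of a shift or a turn outside -1 to 1 is refused whole. A call with a gripper value outside its range is refused whole. The fingers move at their own pace and stop on an object; "squeeze" is the grip in N (left out, the last holds). Time passes only in rows, so rows that do not move let the fingers close, or fill a call up. It gives the time, the measured TCP pose, the force, the opening and the grip force at its end, in the units of the state.
- robot.get_state(): the state, without advancing time (a new reading comes with each control period).
- robot.snapshot(name): name is "scene" or "top" or "wrist"; returns (picture, depth): 480x640x3 uint8, red, green, blue; 480x640 float32, m along the optical axis (not along the pixel's ray), 0 where there is no reading.
- robot.calibration(name): a dict with "K" (3x3 intrinsics, pixels), "D" ([k1, k2, p1, p2, k3] as OpenCV has them; the pictures are not rectified), "position" and "orientation" of the camera in the world. Camera axes: x right, y down, z forward; pixel columns grow to the right and rows downward; lengths in m; the calibration is good to about 2 mm. A picture is of the moment at which its call begins: read the wrist's pose just before it. calibration takes no time and is no camera call; for the wrist camera it gives the pose at the moment of the call.
- robot.job_done(): hands the job in; it is judged then, once.
The state is a dict: "time_s": time; "joints": joint angles; "dq": joint speeds; "joint_torque": joint torques, N m; "ee_pos": TCP position; "tcp_rot": TCP orientation; "wrist_force": force on the tool from outside, world axes, zero at the start; "wrist_torque": the same for the moment, N m; "width": finger opening in m; "grip_force": force on a finger pad.
Only numpy, scipy, OpenCV 4.12 (cv2) and the standard library are available. Lean on these libraries where they do the work, as an engineer would, in place of code of your own. Each camera call takes 0.05 s, during which the arm holds its last target. There are 200 camera calls.

### The job

Put the used ink pad into the collection box through its spring flap: push the flap down with one finger and keep it down while the other finger, in the slot behind the pad, pushes the pad off the ledge so that it drops inside. Only push, never pick the pad up; leave the flap closed again behind it and leave the things standing round the box alone.

Things in the scene. Friction and masses are not known exactly. Their poses are not given: they have to be found in the camera images.
- drop_box: grey steel collection box fixed on the counter, 235 x 126 mm. Origin on the counter, under the inner edge of its ledge, midway across; x points from ledge to flap, away from the robot within 0.4 rad; z up. Flat ledge x -100 to 0 mm, top z 175; flap x 4 to 125, its top z 191 when closed. Side walls, 114 mm apart inside, rise to z 191, nothing is higher. Inside it is empty down to the floor, z 6; far wall x 129
- ledge_edge (a point): middle of the ledge's inner edge, at the height of its top (x 0, y 0, z 175 mm of the box). A finger slot 40 mm wide and 65 mm deep runs along the middle of the ledge under the pad (y -20 to 20), open at the top, at its near end and towards the flap: a finger may stand in it with its tip 60 mm below the ledge's top, behind the pad, and move along it past this edge
- flap (a joint): flap angle, rad: 0 = closed, up to 1.45 as its near edge swings down into the box. Steel plate 121 x 104 mm, hinged along its far edge; closed, its top is 16 mm above the ledge and a lip on its near edge bars the way of the pad. A spring closes it. 1 to 2 N press it near its near edge, up to 8 N near the hinge. A fingertip on it 38 mm below the ledge's top opens it 0.4 to 0.8 rad, and over 1 rad when moved on towards the hinge
- flap_hinge (a point): middle of the flap's hinge line, 189 mm above the counter, at x = 125, y = 0 of the box
- ink_pad_center (a point): closed blue and grey ink pad, 57 mm (its x) by 87 mm (its y), 17 mm high, 50 to 100 g; this point is its centre. It lies flat on the ledge across the finger slot, long side across the box (within 0.1 rad), its front 3 to 8 mm short of the ledge's inner edge, within 5 mm of the box's middle. Once its middle is past the edge and the flap is down, it tips in
- polish_tin: shoe polish tin, 68 mm across, 22 mm high, loose on the counter beside the box; origin under its centre; leave alone
- rubber_stamp: rubber stamp with a wooden handle, 69 mm high, loose on the counter beside the box; origin under its centre; leave alone
- thread_spool: wooden thread spool, 32 mm across, 50 mm high, loose on the counter beside the box; origin under its centre; leave alone
- ink_pad: the same ink pad; origin at the centre of its underside, 8.5 mm below ink_pad_center
Mind the look-alikes: they are no part of the job. Of the things like the ink_pad, leave any that is red; of the rest the larger one is meant.

How it is judged:
On the way, in this order (a step that is already met when the one before it is completed fails the run):
1. the flap is pushed down (more than 0.25 rad) while the pad still lies on the ledge (value of joint flap above 0.25 rad and x of ink_pad_center in the frame of drop_box below -0.022 m), for 0.1 s.
2. the pad is pushed to the edge (middle less than 18 mm short of it) or over it with the flap kept down (value of joint flap above 0.3 rad and x of ink_pad_center in the frame of drop_box above -0.018 m), for 0.05 s.
At the end, for the whole second after the job is handed in: the ink pad rests inside the box, under the flap (its centre lower than 100 mm above the counter), and the flap is closed again (within 0.05 rad) (x of ink_pad_center in the frame of drop_box between 0 and 0.13 m and y of ink_pad_center in the frame of drop_box between -0.057 and 0.057 m and height (world z) of ink_pad_center between 0 and 0.1 m and linear speed of ink_pad below 0.02 m/s and value of joint flap below 0.05 rad); the robot touches nothing.
It fails at once if the ink pad is lifted (its centre more than 25 mm above where it lay on the ledge) (height (world z) of ink_pad_center above 0.209 m).
It fails at once if a thing beside the box is moved more than 20 mm (distance of any of polish_tin, rubber_stamp, thread_spool from where it was at the start of the episode above 0.02 m).
It also fails if it takes over 32 s, if anything falls off the work surface, if the arm or the gripper's body presses on something with over 40 N, if the wrist force passes 120 N, or if a joint passes its speed limit or range.

## Working session

There is one attempt and no reset: what is moved stays moved. The work goes in short steps, Python scripts to look and compute and a tool call to move; the robot and the scene stay as the last step left them, time stands still between calls to the robot, and variables do not carry over. Pictures are saved under pics/ and viewed, at most 10 in all, crops included, and the job is handed in when it is done.

Besides the shell and the picture viewer there is one more tool, called after "Emit:" by a JSON object that holds its "api" and its "payload". carry_out: Moves the arm, as the interface text tells. Shift numbers are shares of 0.025 m and turn numbers shares of 0.12 rad, none past 1 either way. Its arguments: {"type":"object","properties":{"increments":{"type":"array","items":{"type":"array","items":{"type":"number","minimum":-1,"maximum":1}}},"squeeze":{"type":"number"}},"required":["increments"]}

```bash
ls; mkdir -p pics
python3 - <<'E'
from cell import robot
import cv2,numpy as np
for n in("scene","top"):
    p,d=robot.snapshot(n);cv2.imwrite(f"pics/{n}0.png",p[...,::-1]);np.savez(f"{n}0.npz",p=p,d=d,**robot.calibration(n))
    c=robot.calibration(n);print(n,np.round(c["position"],3),np.round(c["orientation"],3),(d>0).mean(),c["K"],c["D"])
s=robot.get_state();print(s)
E
```

```text
pics
scene [-0.012 -0.156  0.718] [-2.033  1.261 -0.547] 0.9818294270833333 [[467.82593163   0.         322.67985132]
 [  0.         467.82593163 239.36337305]
 [  0.           0.           1.        ]] [-0.05437951  0.          0.          0.          0.        ]
top [0.362 0.114 1.196] [-2.134  2.126 -0.195] 0.9959440104166667 [[588.87676685   0.         322.52337605]
 [  0.         588.87676685 235.87409908]
 [  0.           0.           1.        ]] [-0.00112615  0.          0.          0.          0.        ]
{'time_s': 0.1, 'joints': array([ 1.05469938e+00,  2.91205407e-01, -1.54019824e-01,  1.12669588e+00,
       -4.64226891e-06,  1.43149979e+00]), 'dq': array([-0.00126773, -0.00400077,  0.00173655,  0.00039109,  0.00036033,
        0.00157156]), 'joint_torque': array([ 2.24882380e-03, -5.37977672e+01,  3.31918502e+01,  9.24347376e-03,
       -1.42581944e-04,  1.62221607e-06]), 'ee_pos': array([0.19298215, 0.48784265, 0.23081094]), 'tcp_rot': array([-5.88314438e-01, -3.08565079e+00,  1.67493876e-03]), 'wrist_force': array([-0.41357981, -0.42676774,  0.32368502]), 'wrist_torque': array([ 0.01027354,  0.00680104, -0.06104324]), 'grip_force': 0.0, 'width': 0.08569412816497345}
```

View pics/scene0.png

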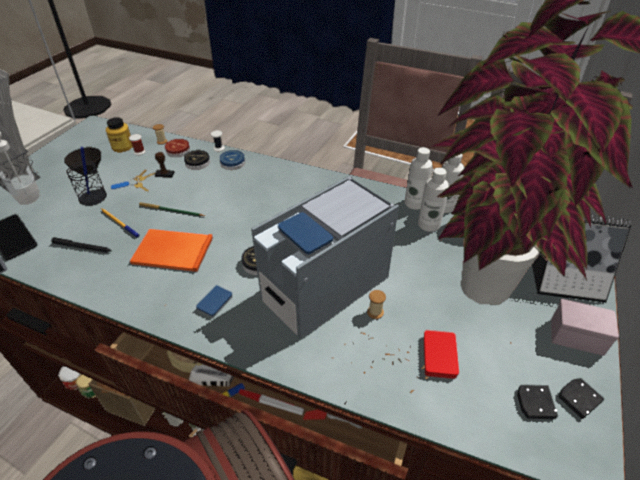

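View pics/top0.png

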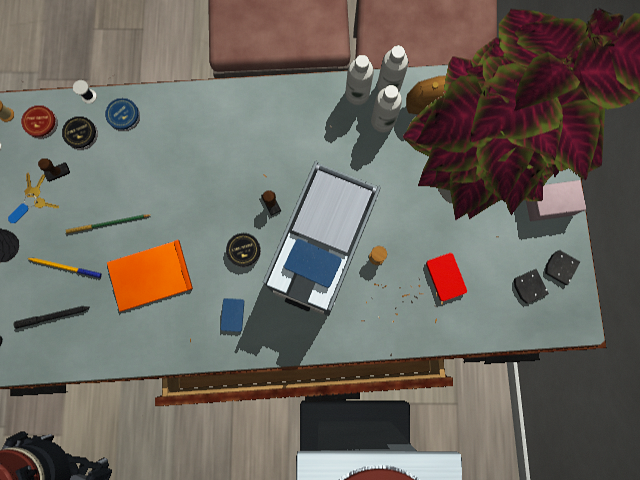

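Candidates: the large blue pad on the box ledge at top (314,262), a small blue pad on the counter at (232,315), and a red one at (446,278). The description points to the one on the box. Next I measure it and check a close crop.

```bash
cat > h.py <<'E'
import numpy as np,cv2
from scipy.spatial.transform import Rotation as R
def cloud(f):
    K,D=f["K"],f["D"];v,u=np.mgrid[:480,:640]
    n=cv2.undistortPoints(np.stack([u,v],-1).reshape(-1,1,2).astype(float),K,D).reshape(480,640,2)
    d=f["d"][...,None];c=np.concatenate([n*d,d],-1)
    o=np.array(f["orientation"]);Rm=R.from_rotvec(o).as_matrix() if o.shape==(3,) else o
    return c@Rm.T+f["position"]
E
python3 - <<'E'
from h import *
for n in("top","scene"):
    f=dict(np.load(n+"0.npz"));w=cloud(f);p=f["p"];z=w[...,2]
    hsv=cv2.cvtColor(p,cv2.COLOR_RGB2HSV)
    print(n,"table z",np.median(z[(abs(w[...,0]-.45)<.15)&(abs(w[...,1]-.1)<.3)]))
    near=(abs(w[...,0]-.45)<.2)&(abs(w[...,1]-.13)<.15)
    m=near&(z>.165)&(z<.215)
    k,l,s,c=cv2.connectedComponentsWithStats(m.astype(np.uint8));i=1+s[1:,4].argmax();m=l==i
    r=cv2.minAreaRect(w[...,:2][m].astype(np.float32)*1000);print("box",r,cv2.boxPoints(r).round(1).tolist())
    b=m&(hsv[...,0]>95)&(hsv[...,0]<125)&(hsv[...,1]>110)
    r=cv2.minAreaRect(w[...,:2][b&(z>.183)].astype(np.float32)*1000);print("pad",b.sum(),r,np.median(z[b]),w[b].mean(0))
    g=m&~b;print(np.histogram(z[g],np.arange(.165,.216,.004)))
f=np.load("top0.npz")
cv2.imwrite("pics/crop.png",cv2.resize(f["p"][150:330,210:400,::-1],None,fx=3.2,fy=3.2,interpolation=cv2.INTER_CUBIC))
E
```

```text
top table z 0.0024034568615585172
box ((547.7479858398438, 111.3043212890625), (126.17428588867188, 235.5657196044922), 67.80880737304688) [[414.8999938964844, 97.4000015258789], [633.0, 8.399999618530273], [680.5999755859375, 125.19999694824219], [462.5, 214.1999969482422]]
pad 1623 ((496.1544494628906, 127.44096374511719), (86.08061218261719, 56.43590545654297), 65.3292236328125) 0.19330264941580677 [0.49574988 0.12745845 0.19329243]
(array([  24,   65,  846,  689,   89,  197, 2678, 2056,   41,    0,    0,
          0]), array([0.165, 0.169, 0.173, 0.177, 0.181, 0.185, 0.189, 0.193, 0.197,
       0.201, 0.205, 0.209, 0.213]))
scene table z 0.00039045298252726734
box ((546.3095092773438, 112.40022277832031), (128.41041564941406, 237.00692749023438), 67.79584503173828) [[412.29998779296875, 97.69999694824219], [631.7999877929688, 8.199999809265137], [680.2999877929688, 127.0999984741211], [460.8999938964844, 216.60000610351562]]
pad 1212 ((494.88397216796875, 128.47146606445312), (87.56671142578125, 57.48469924926758), 65.23824310302734) 0.19178232556104852 [0.49239978 0.12626706 0.19169106]
(array([ 252,  262,  929,  421,  395,  476, 3107,  112,    0,    0,    0,
          0]), array([0.165, 0.169, 0.173, 0.177, 0.181, 0.185, 0.189, 0.193, 0.197,
       0.201, 0.205, 0.209, 0.213]))
```

View pics/crop.png

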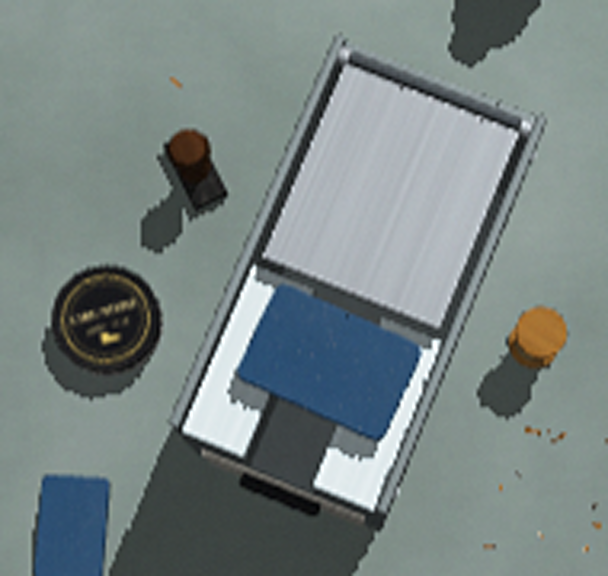

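The crop shows the full-size blue pad lying on the ledge across the slot in front of the closed flap; the smaller blue pad is at lower left on the counter. I've chosen the one on the ledge. The box yaw is -0.388, its origin is at (0.5305, 0.1187), and the pad is at box x ≈ -36, y ≈ -4. First I turn the tool so that its y runs along the box x.

Emit:
{"api": "carry_out", "payload": {"increments": [[1, 0, 0, 0, 0, 0, 0.88], [1, 0, 0, 0, 0, 0, 0.88], [1, 0, 0, 0, 0, 0, 0.88], [1, 0, 0, 0, 0, 0, 0.88], [1, 0, 0, 0, 0, 0, 0.88]]}}

```text
time_s: 0.6
ee_pos: [0.193, 0.4879, 0.231]
tcp_rot: [-1.379, -2.823, 0.001]
wrist_force: [0.0, 0.3, 0.3]
width: 0.0854
grip_force: 0.0
```

Emit:
{"api": "carry_out", "payload": {"increments": [[1, 0, 0, 0, 0, 0, 0.88], [1, 0, 0, 0, 0, 0, 0.88], [1, 0, 0, 0, 0, 0, 0.88], [1, 0, 0, 0, 0, 0, 0.88], [1, 0, 0, 0, 0, 0, 0.88]]}}

```text
time_s: 1.1
ee_pos: [0.193, 0.4879, 0.231]
tcp_rot: [2.068, 2.365, -0.001]
wrist_force: [-0.4, -0.0, -0.1]
width: 0.0851
grip_force: 0.0
```

Emit:
{"api": "carry_out", "payload": {"increments": [[1, 0, 0, 0, 0, 0, 0.88], [1, 0, 0, 0, 0, 0, 0.88], [1, 0, 0, 0, 0, 0, 0.88], [1, 0, 0, 0, 0, 0, 0.88], [1, 0, 0, 0, 0, 0, 0.88]]}}

```text
time_s: 1.6
ee_pos: [0.193, 0.4879, 0.231]
tcp_rot: [2.613, 1.743, -0.001]
wrist_force: [0.3, 0.4, -0.2]
width: 0.0855
grip_force: 0.0
```

```bash
cat >> h.py <<'E'
YAW=-0.388;O=np.array([.5305,.1187]);ex=np.array([np.cos(YAW),np.sin(YAW)]);ey=np.array([-ex[1],ex[0]])
def rep(tx=-.027,ty=-.002):
    from cell import robot
    s=robot.get_state();T=R.from_rotvec(s["tcp_rot"]).as_matrix();p=s["ee_pos"]
    t=np.r_[O+tx*ex+ty*ey,p[2]]
    r=p[:2]-O
    print("t",s["time_s"],"box xy mm",(r@ex*1e3).round(1),(r@ey*1e3).round(1),"z",p[2].round(4),"yaw err",round(np.arctan2(T[1,1],T[0,1])-YAW,4),"tilt",T[:2,2].round(4),
     "F",s["wrist_force"].round(1),"w",round(s["width"],4),"to target in tool mm",((T.T@(t-p))*1e3).round(1))
E
python3 - <<'E'
from h import *
rep()
for n in("top","scene"):
    w=cloud(dict(np.load(n+"0.npz")));q=w[(w[...,2]>.2)&(w[...,0]>.3)&(w[...,0]<1)&(abs(w[...,1]-.1)<.3)]
    d=np.hypot(q[:,0]-.57,q[:,1]-.10);i=d.argsort()[:1];print(n,len(q),d[i],q[i])
E
```

```text
t 1.6 box xy mm -452.1 214.1 z 0.231 yaw err -0.0064 tilt [-0.0004 -0.0007] F [ 0.3  0.4 -0.2] w 0.0855 to target in tool mm [-2.134e+02  4.265e+02  1.000e-01]
top 22630 [0.14946527] [[ 0.65252343 -0.02461842  0.36670898]]
scene 20204 [0.14682386] [[ 0.64975572 -0.02327315  0.36694543]]
```

Emit:
{"api": "carry_out", "payload": {"increments": [[1, -0.43, 0.85, 0, 0, 0, 0], [1, -0.43, 0.85, 0, 0, 0, 0], [1, -0.43, 0.85, 0, 0, 0, 0], [1, -0.43, 0.85, 0, 0, 0, 0], [1, -0.43, 0.85, 0, 0, 0, 0]]}}

```text
time_s: 2.1
ee_pos: [0.2714, 0.3971, 0.231]
tcp_rot: [2.61, 1.749, -0.001]
wrist_force: [0.5, 0.3, 0.3]
width: 0.0854
grip_force: 0.0
```

Emit:
{"api": "carry_out", "payload": {"increments": [[1, -0.43, 0.85, 0, 0, 0, 0], [1, -0.43, 0.85, 0, 0, 0, 0], [1, -0.43, 0.85, 0, 0, 0, 0], [1, -0.43, 0.85, 0, 0, 0, 0], [1, -0.43, 0.85, 0, 0, 0, 0]]}}

```text
time_s: 2.6
ee_pos: [0.3492, 0.307, 0.2311]
tcp_rot: [-2.61, -1.749, 0.001]
wrist_force: [0.0, -1.0, 0.0]
width: 0.0856
grip_force: 0.0
```

Emit:
{"api": "carry_out", "payload": {"increments": [[1, -0.43, 0.85, 0, 0, 0, 0], [1, -0.43, 0.85, 0, 0, 0, 0], [1, -0.43, 0.85, 0, 0, 0, 0], [1, -0.43, 0.85, 0, 0, 0, 0], [1, -0.43, 0.85, 0, 0, 0, 0]]}}

```text
time_s: 3.1
ee_pos: [0.427, 0.2169, 0.2311]
tcp_rot: [-2.61, -1.749, 0.001]
wrist_force: [-0.3, -0.0, 1.4]
width: 0.0853
grip_force: 0.0
```

Emit:
{"api": "carry_out", "payload": {"increments": [[1, -0.43, 0.85, 0, 0, 0, 0], [1, -0.43, 0.85, 0, 0, 0, 0], [1, -0.43, 0.85, 0, 0, 0, 0], [1, -0.43, 0.85, 0, 0, 0, 0], [1, 0, 0, 0, 0, 0, 0]]}}

```text
time_s: 3.6
ee_pos: [0.4903, 0.1439, 0.2309]
tcp_rot: [2.611, 1.745, -0.001]
wrist_force: [0.2, -0.0, -0.4]
width: 0.0854
grip_force: 0.0
```

Run:
```python
from h import *
from cell import robot
rep()
p,d=robot.snapshot("wrist");cv2.imwrite("pics/w1.png",p[...,::-1]);np.savez("w1.npz",p=p,d=d,**robot.calibration("wrist"))
```

```text
t 3.6 box xy mm -46.7 8.2 z 0.2309 yaw err -0.0044 tilt [ 0.     -0.0006] F [ 0.2 -0.  -0.4] w 0.0854 to target in tool mm [-10.1  19.8   0. ]
```

View pics/w1.png

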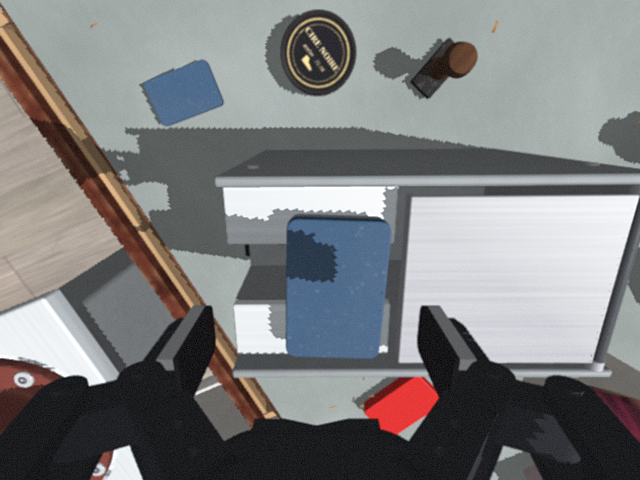

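The wrist view shows the pad at (338,288) between the two fingers, with the slot at rows 258–302 and the flap's near edge at column 400. I refine the frame from this depth image.

Run:
```python
from h import *
f=dict(np.load("w1.npz"));w=cloud(f);hsv=cv2.cvtColor(f["p"],cv2.COLOR_RGB2HSV);z=w[...,2]
b=np.stack([(w[...,:2]-O)@ex,(w[...,:2]-O)@ey,z],-1)*1e3
blue=(hsv[...,0]>95)&(hsv[...,0]<125)&(hsv[...,1]>100)&(z>.185)&(z<.2)
q=b[blue];print("pad",cv2.minAreaRect(q[:,:2].astype(np.float32)),np.median(q[:,2]))
# along row 225..: walls / slot profile at box x ~ -80 ; flap at y~20
def prof(axis,c,lo,hi,other):
    m=(abs(b[...,axis]-c)<4)&(b[...,other]>lo)&(b[...,other]<hi)&(z>.0)&(z<.21);q=b[m]
    bins=np.arange(lo,hi,3);i=np.digitize(q[:,other],bins)
    print([(int(bins[k-1]),int(np.median(q[i==k,2]))) for k in np.unique(i)])
prof(0,-80,-70,71,1);prof(1,25,-110,30,0)
```

```text
pad ((-37.056854248046875, -5.7425537109375), (87.20196533203125, 56.15351104736328), 87.8994140625) 192.360401706804
[(-67, 191), (-64, 191), (-61, 184), (-58, 175), (-55, 175), (-52, 175), (-49, 175), (-46, 175), (-43, 175), (-40, 176), (-37, 175), (-34, 175), (-31, 175), (-28, 175), (-25, 149), (-22, 150), (-19, 110), (-16, 110), (-13, 110), (-10, 110), (-7, 110), (17, 175), (20, 175), (23, 175), (26, 175), (29, 175), (32, 175), (35, 175), (38, 175), (41, 175), (44, 175), (47, 175), (50, 175), (53, 190), (56, 191), (59, 152), (62, 0), (65, 0), (68, 0)]
[(-104, 174), (-101, 175), (-98, 175), (-95, 175), (-92, 175), (-89, 175), (-86, 175), (-83, 175), (-80, 175), (-77, 175), (-74, 175), (-71, 175), (-68, 175), (-65, 192), (-62, 192), (-59, 192), (-56, 192), (-53, 192), (-50, 192), (-47, 192), (-44, 192), (-41, 192), (-38, 192), (-35, 192), (-32, 192), (-29, 192), (-26, 192), (-23, 192), (-20, 192), (-17, 192), (-14, 192), (-11, 192), (-8, 191), (-5, 175), (-2, 174), (1, 190), (4, 191), (7, 191), (10, 191), (13, 191), (16, 191), (19, 191), (22, 191), (25, 191), (28, 191)]
```

Emit:
{"api": "carry_out", "payload": {"increments": [[1, -0.4, 0.8, 0, 0, 0, 0], [1, 0, 0, 0, 0, 0, 0], [1, 0, 0, 0, 0, 0, 0], [1, 0, 0, 0, 0, 0, 0], [1, 0, 0, 0, 0, 0, 0]]}}

```text
time_s: 4.15
ee_pos: [0.5031, 0.1295, 0.2313]
tcp_rot: [-2.609, -1.75, 0.0]
wrist_force: [0.5, 0.9, 0.5]
width: 0.0855
grip_force: 0.0
```

```bash
python3 -c "
from h import *
rep()"
```

```text
t 4.15 box xy mm -29.5 -0.3 z 0.2313 yaw err -0.0012 tilt [-0.0003  0.0001] F [0.5 0.9 0.5] w 0.0855 to target in tool mm [-1.7  2.5 -0. ]
```

Emit:
{"api": "carry_out", "payload": {"increments": [[1, -0.1, 0, 0.4, 0, 0, 0], [1, 0, 0, 0.4, 0, 0, 0], [1, 0, 0, 0.4, 0, 0, 0], [1, 0, 0, 0.4, 0, 0, 0], [1, 0, 0, 0, 0, 0, 0]]}}

```text
time_s: 4.65
ee_pos: [0.5016, 0.1265, 0.1895]
tcp_rot: [-2.609, -1.748, 0.004]
wrist_force: [1.1, 0.2, 0.2]
width: 0.0854
grip_force: 0.0
```

Run:
```python
from h import *
from cell import robot
rep(-.029,-.0025)
p,d=robot.snapshot("scene");cv2.imwrite("pics/s2.png",cv2.resize(p[150:350,220:440,::-1],None,fx=3,fy=3))
```

```text
t 4.65 box xy mm -29.7 -3.8 z 0.1895 yaw err -0.0021 tilt [-0.0029 -0.0003] F [1.1 0.2 0.2] w 0.0854 to target in tool mm [ 1.3  0.7 -0. ]
```

View pics/s2.png

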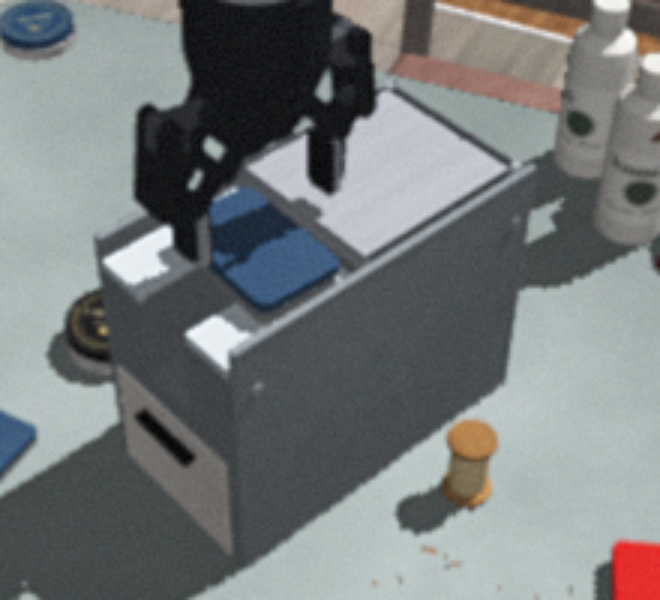

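The rear finger hangs over the slot just behind the pad and the front finger stands over the flap, so I go down in two steps.

Emit:
{"api": "carry_out", "payload": {"increments": [[1, 0.04, 0, 0.25, 0, 0, 0], [1, 0, 0, 0.25, 0, 0, 0], [1, 0, 0, 0.25, 0, 0, 0], [1, 0, 0, 0.25, 0, 0, 0], [1, 0, 0, 0.25, 0, 0, 0]]}}

```text
time_s: 5.2
ee_pos: [0.5033, 0.1275, 0.1597]
tcp_rot: [2.61, 1.749, 0.001]
wrist_force: [0.9, 0.1, 1.6]
width: 0.0857
grip_force: 0.7
```

```bash
python3 -c "
from h import *
rep(-.029,-.0025)"
```

```text
t 5.2 box xy mm -28.5 -2.2 z 0.1597 yaw err -0.0021 tilt [ 0.0005 -0.0001] F [0.9 0.1 1.6] w 0.0857 to target in tool mm [-0.3 -0.5 -0. ]
```

Emit:
{"api": "carry_out", "payload": {"increments": [[1, 0, 0, 0.26, 0, 0, 0], [1, 0, 0, 0.26, 0, 0, 0], [1, 0, 0, 0.26, 0, 0, 0], [1, 0, 0, 0.26, 0, 0, 0], [1, 0, 0, 0.26, 0, 0, 0]]}}

```text
time_s: 5.7
ee_pos: [0.503, 0.1275, 0.127]
tcp_rot: [-2.61, -1.749, 0.0]
wrist_force: [0.1, -0.5, 2.1]
width: 0.085
grip_force: 0.7
```

Run:
```python
from h import *
from cell import robot
rep(-.029,-.0025)
p,d=robot.snapshot("scene");cv2.imwrite("pics/s3.png",cv2.resize(p[150:350,220:440,::-1],None,fx=3,fy=3))
```

```text
t 5.7 box xy mm -28.8 -2.2 z 0.127 yaw err -0.002 tilt [-0. -0.] F [ 0.1 -0.5  2.1] w 0.085 to target in tool mm [-0.3 -0.2  0. ]
```

View pics/s3.png

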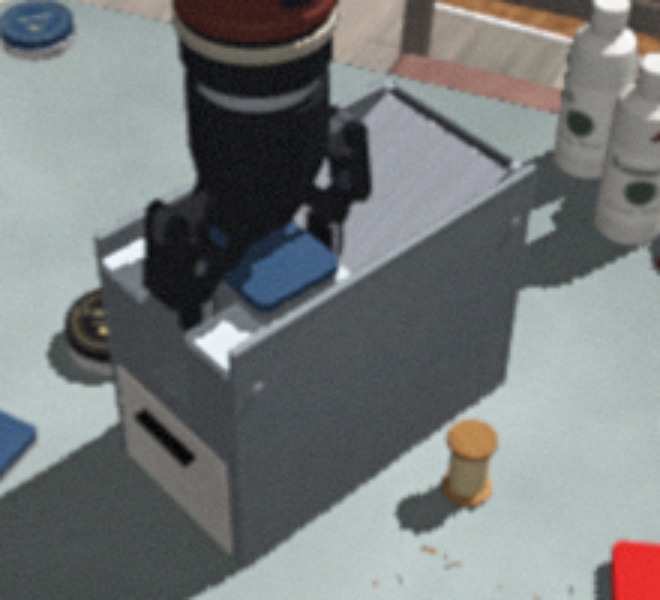

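The flap is down (its plate slopes into the box) and the pad is still on the ledge. Now I push along tool +y.

Emit:
{"api": "carry_out", "payload": {"increments": [[1, 0, 0.25, 0, 0, 0, 0], [1, 0, 0.25, 0, 0, 0, 0], [1, 0, 0.25, 0, 0, 0, 0], [1, 0, 0.25, 0, 0, 0, 0], [1, 0, 0.25, 0, 0, 0, 0]]}}

```text
time_s: 6.25
ee_pos: [0.5324, 0.1154, 0.1276]
tcp_rot: [-2.61, -1.749, 0.0]
wrist_force: [-3.2, 0.9, 2.1]
width: 0.0854
grip_force: 1.1
```

Run:
```python
from h import *
from cell import robot
rep(.04,-.0025)
p,d=robot.snapshot("scene");cv2.imwrite("pics/s4.png",cv2.resize(p[150:350,220:440,::-1],None,fx=3,fy=3))
```

```text
t 6.25 box xy mm 3.0 -2.3 z 0.1276 yaw err -0.0021 tilt [-0.0003  0.0002] F [-3.2  0.9  2.1] w 0.0854 to target in tool mm [-0.1 37.  -0. ]
```

View pics/s4.png

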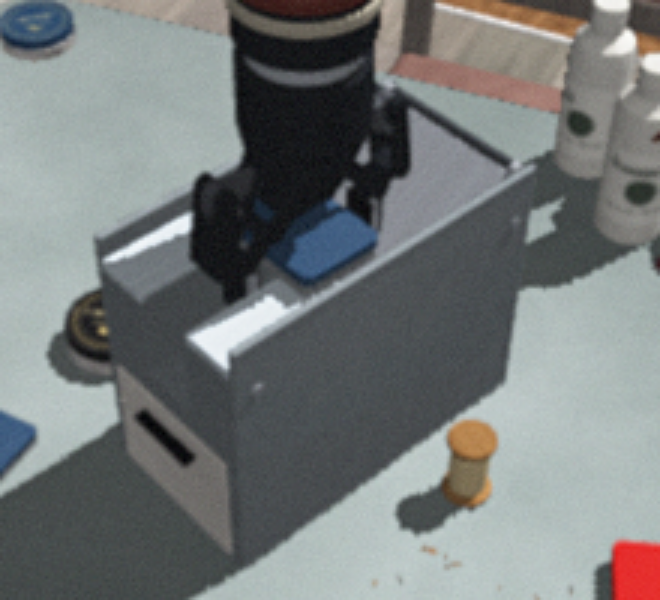

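The pad now sticks out over the edge and has moved straight. I keep pushing.

Emit:
{"api": "carry_out", "payload": {"increments": [[1, 0, 0.25, 0, 0, 0, 0], [1, 0, 0.25, 0, 0, 0, 0], [1, 0, 0.25, 0, 0, 0, 0], [1, 0, 0.25, 0, 0, 0, 0], [1, 0, 0.25, 0, 0, 0, 0]]}}

```text
time_s: 6.8
ee_pos: [0.5611, 0.1037, 0.1277]
tcp_rot: [-2.609, -1.749, 0.0]
wrist_force: [-4.1, 1.2, 0.2]
width: 0.0858
grip_force: 1.7
```

Run:
```python
from h import *
from cell import robot
rep(.04,-.0025)
p,d=robot.snapshot("scene");a=p[150:350,220:440,::-1];p,d=robot.snapshot("wrist");
cv2.imwrite("pics/s5.png",np.hstack([cv2.resize(a,(440,400)),cv2.resize(p[140:460,100:540,::-1],(352,400))]))
```

```text
t 6.8 box xy mm 34.0 -2.3 z 0.1277 yaw err -0.0018 tilt [-0.0004  0.0003] F [-4.1  1.2  0.2] w 0.0858 to target in tool mm [-0.2  6.  -0. ]
```

View pics/s5.png

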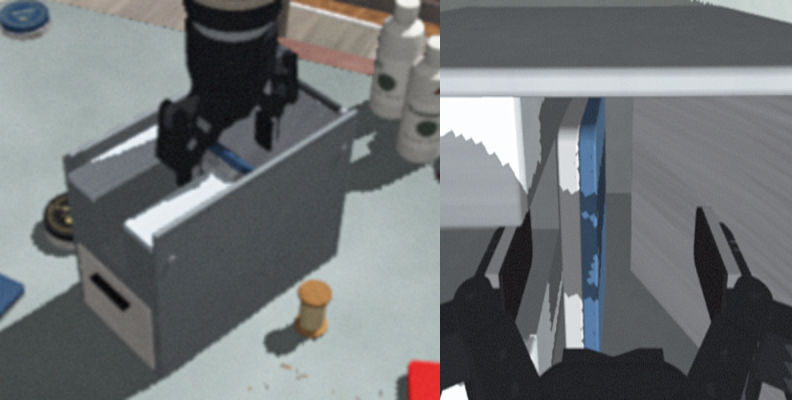

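The wrist view shows the pad on edge, going down between the rear finger and the open flap at (590,230). I move on slightly and wait.

Emit:
{"api": "carry_out", "payload": {"increments": [[1, 0, 0.1, 0, 0, 0, 0], [1, 0, 0.1, 0, 0, 0, 0], [1, 0, 0, 0, 0, 0, 0], [1, 0, 0, 0, 0, 0, 0], [1, 0, 0, 0, 0, 0, 0]]}}

```text
time_s: 7.4
ee_pos: [0.5651, 0.1019, 0.1274]
tcp_rot: [-2.61, -1.749, 0.001]
wrist_force: [-5.0, 1.4, 0.2]
width: 0.0854
grip_force: 2.1
```

Run:
```python
from h import *
from cell import robot
rep(.04,-.0025)
p,d=robot.snapshot("wrist");f=dict(p=p,d=d,**robot.calibration("wrist"));w=cloud(f);hsv=cv2.cvtColor(p,cv2.COLOR_RGB2HSV)
b=np.stack([(w[...,:2]-O)@ex,(w[...,:2]-O)@ey,w[...,2]],-1)*1e3
m=(hsv[...,0]>95)&(hsv[...,0]<125)&(hsv[...,1]>100)&(abs(b[...,1])<62)&(b[...,0]>-40)&(b[...,0]<140)
print(m.sum(),np.percentile(b[m],[5,50,95],axis=0).round() if m.any() else "")
cv2.imwrite("pics/w6.png",p[...,::-1])
```

```text
t 7.4 box xy mm 38.4 -2.5 z 0.1274 yaw err -0.002 tilt [-0.0006 -0.0001] F [-5.   1.4  0.2] w 0.0854 to target in tool mm [-0.   1.6 -0. ]
19 [[ -8.   3. 177.]
 [ 50.   8. 207.]
 [105.  15. 222.]]
```

View pics/w6.png

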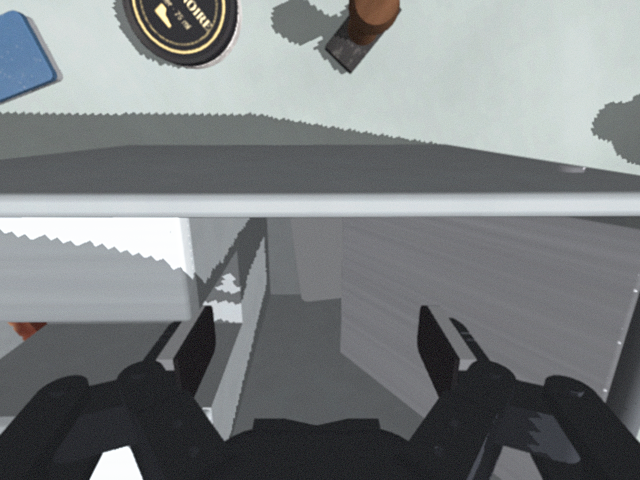

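The pad is no longer on the ledge; the flap stands open and nothing is left between the fingers. I raise straight up so the flap closes.

Emit:
{"api": "carry_out", "payload": {"increments": [[1, 0, 0, -0.3, 0, 0, 0], [1, 0, 0, -0.4, 0, 0, 0], [1, 0, 0, -0.4, 0, 0, 0], [1, 0, 0, -0.4, 0, 0, 0], [1, 0, 0, -0.4, 0, 0, 0]]}}

```text
time_s: 7.95
ee_pos: [0.5664, 0.1018, 0.1768]
tcp_rot: [2.609, 1.748, 0.003]
wrist_force: [-2.6, 1.2, 3.1]
width: 0.0853
grip_force: 1.8
```

Emit:
{"api": "carry_out", "payload": {"increments": [[1, 0, 0, -0.5, 0, 0, 0], [1, 0, 0, -0.5, 0, 0, 0], [1, 0, 0, -0.5, 0, 0, 0], [1, 0, 0, -0.5, 0, 0, 0], [1, 0, 0, -0.5, 0, 0, 0]]}}

```text
time_s: 8.45
ee_pos: [0.5656, 0.1018, 0.2387]
tcp_rot: [2.61, 1.749, 0.0]
wrist_force: [-0.4, -0.0, -0.4]
width: 0.0855
grip_force: 0.0
```

Emit:
{"api": "carry_out", "payload": {"increments": [[1, 0, -1, -0.3, 0, 0, 0], [1, 0, -1, -0.3, 0, 0, 0], [1, 0, -1, 0, 0, 0, 0], [1, 0, -1, 0, 0, 0, 0], [1, 0, 0, 0, 0, 0, 0]]}}

```text
time_s: 8.95
ee_pos: [0.4708, 0.1407, 0.2534]
tcp_rot: [-2.608, -1.75, 0.001]
wrist_force: [0.1, 0.2, 0.3]
width: 0.0855
grip_force: 0.0
```

Run:
```python
from h import *
from cell import robot
rep()
p,d=robot.snapshot("top");f=dict(p=p,d=d,**robot.calibration("top"));w=cloud(f)
b=np.stack([(w[...,:2]-O)@ex,(w[...,:2]-O)@ey,w[...,2]],-1)*1e3
for x in(15,40,70,100):
    m=(abs(b[...,0]-x)<6)&(abs(b[...,1])<40);print(x,np.median(b[m][:,2]).round(1))
a,_=robot.snapshot("scene")
cv2.imwrite("pics/t7.png",np.hstack([cv2.resize(p[130:340,200:410,::-1],(400,400)),cv2.resize(a[150:350,220:420,::-1],(400,400))]))
```

```text
t 8.95 box xy mm -63.6 -2.2 z 0.2534 yaw err -0.0006 tilt [-0.0006  0.0003] F [0.1 0.2 0.3] w 0.0855 to target in tool mm [ 0.2 36.6 -0. ]
15 nan
40 nan
70 nan
100 192.1
  return _methods._mean(a, axis=axis, dtype=dtype,
  ret = ret.dtype.type(ret / rcount)
```

View pics/t7.png

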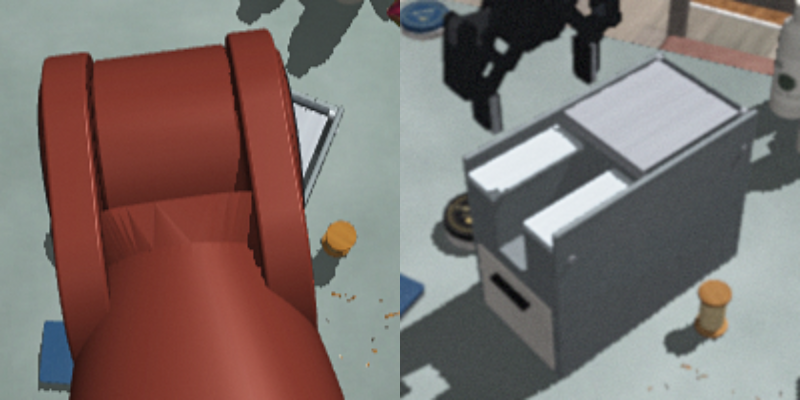

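The scene view shows the flap closed at (655,115), the ledge empty, the spool where it was, and the gripper clear. I hand in.

```bash
python3 -c "
from cell import robot
print(robot.job_done())"
```

```text
the job is handed in; nothing more can be done
None
```

I pushed the large blue ink pad off the ledge past the held-down flap and it dropped into the box; the flap is closed again, the gripper is clear, and the job is handed in, though the hand-in returned no verdict and the pad's resting place inside wasn't seen directly.

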